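Let the lime out of the lever dispenser without slamming its lid

ROBOT

A 6-joint arm with a two-finger parallel gripper is mounted at the origin on the work surface. World frame = base frame: x ahead of the robot, y to its left, z up, the work surface at z = 0. Lengths are in mm, angles in rad, forces in N, time in s.
With the tool pointing down it reaches from about 350 to 875 mm from the base axis. Payload 4.2 kg.
Tool frame: the origin (TCP) lies midway between the tips of the shut fingers; the grasp point (between the pads) lies 19 mm behind it; z points along the fingers, y is the direction in which the jaws open and shut (so a half turn about z gives the same grasp; the last joint's range is limited). The gripper opens to 85 mm and grips with 20 to 120 N. Pads are 22 mm wide; open, the fingers measure 114 mm over their backs; the gripper's body (76 mm by 85 mm) begins 54 mm behind the grasp point. The pads swing forward as they close: fully open they stand 13 mm farther back than shut.
Start: joints at [1.59, 0.385, 0.008, 0, -1.194, -0.259], TCP at [148.411, 607.102, 193.412] pointing down, gripper open.
Joint ranges: [-3.14, 3.14], [-1.21, 2.06], [-1.07, 1.41], [-3.16, 2.05], [-2.99, -0.16], [-3.1, 3.1]. Speed limits (rad/s): [2.79, 2.79, 3.14, 3.14, 3.14, 3.14].

INTERFACE

Orientations are given as a unit quaternion [x, y, z, w].
In Python, from bench import read_state, get_image, job_done, search_frame, regions_of gives the robot as it stands.
- The arm moves only by the tool servo_tool, never from a script. Its arguments are lists of equal length, an entry for each row: "turn": the turn, a rotation vector about the world's x, y, z in rad, a list of three; "dp": the shift along the world's x, y, z in m, a list of three; "fingers": the finger opening in m, from 0 to 0.0854. In form: {"turn": [[rx, ry, rz], ...], "dp": [[tx, ty, tz], ...], "fingers": [fingers, ...]}. A call has exactly 5 rows; each row shifts and turns the pose as measured when the row begins; what a row does not reach is not made up. A row lasts 1/8 s, in which the tool goes at most 62.5 mm and 10.7 degrees, less where a joint would pass 70% of its speed; a pose out of reach is approached as far as the arm can. A call is refused whole if a number of a shift passes 0.0625 or a number of a turn 0.188, either way. A call with a gripper value outside its range is refused whole. The fingers move at their own pace and stop on an object; the grip force is fixed at half the most. Time passes only in rows, so rows that do not move let the fingers close, or fill a call up. It gives the time, the measured TCP pose, the force and the opening at its end, in the units of the state.
- read_state(): the state, without advancing time (a new reading comes with each control period).
- get_image(name): name is "scene" or "top" or "wrist"; returns a dict with "img" (400x640x3 uint8, red, green, blue), "vfov" (degrees; the focal length in pixels is half the picture's height over the tangent of half this angle, whatever the lens; pixels are square), "cx", "cy" (the principal point, pixels), "world_from_camera" (4x4, takes a point from camera to world coordinates); the wrist camera has in their place "mount" (4x4, takes a point from camera to tool coordinates, whose origin is the TCP and whose axes are the flange's). Camera axes: x right, y down, z forward; pixel columns grow to the right and rows downward; lengths in mm; the calibration is good to about 2 mm. A picture is of the moment at which its call begins: read the wrist's pose just before it. There is no depth.
- job_done(): hands the job in, once; it reports no verdict.
Trained networks look in the newest picture that a camera, given by its name, has taken for a name from the list of things; names that differ only in an ending like _2 or _b are one class to them, and where a whole thing is asked for, a point or a joint stands for the part that bears it (a point fixed in the world has none). Each returns a list of dicts, best first, with "score" (0 to 1); they miss things now and then, are a little off and sometimes report something else, mostly with a low value. They report only what shows in the picture. A call takes as long as a camera call.
- search_frame(query, camera): "box" ([left, top, width, height] in pixels, round what is visible of it).
- regions_of(query, camera): "region" (400x640 bool, what is visible of it) and "box" ([left, top, width, height] in pixels, round what is visible of it).
The state is a dict: "clock": time; "joints": joint angles; "joint_vel": joint speeds; "joint_efforts": joint torques, N m; "position": TCP position; "ee_rot": TCP orientation; "contact_force": force on the tool from outside, world axes, zero at the start; "wrist_torque": the same for the moment, N m; "gripper_width": finger opening in mm.
Only numpy, scipy, OpenCV 4.12 (cv2) and the standard library are available. Lean on these libraries where they do the work, as an engineer would, in place of code of your own. Each camera call takes 0.05 s, during which the arm holds its last target. There are 200 camera calls.

TASK

Press the dispenser's red lever pad right down with your fingertips, so that the linked orange lid swings wide open, and keep it down for a second so that the lime rolls out into the white catch tray. Then ease the lever back up slowly, staying on it until the lid is fully shut so that the lid never slams, and take your hand away. Work only the lever: do not touch the lid or the lime, and leave everything else standing where it is.

Things in the scene. Friction and masses are not known exactly. Their poses are not given: they have to be found in the camera images.
- dispenser: fixed citrus dispenser: a clear closed hopper (76 mm in x, 130 mm in y, top at 173 mm) on a black base, with a steel chute sloping to its own -y into a white open catch tray. Origin: on the table under the hopper's middle. Its +y points from the hopper to the red lever pad, its -y to the orange lid and the tray, its z up. Its yaw varies
- lever_pad (a point): middle of the top of the red lever pad (55 x 55 x 8 mm), open above. At rest it is at dispenser x -52, y 142, height 189 mm, leaning 0.2 rad up to +y; fully down at y 145, height 137 mm, leaning 0.2 rad down. It swings down about an axis along dispenser x at y 16, height 155 mm, radius 130 mm, pad top 8 mm above that radius. Pressing takes about 4 N at first, 7 N at the bottom
- lever (a joint): angle of the lever: 0 at rest (pad up), 0.4 rad pressed right down on a hard stop (pad 52 mm lower; pressing on past it only builds up force). A spring brings it back up hard if it is let go
- lid (a joint): angle of the orange lid, the flap over the hopper's mouth: 0 shut, 1.2 rad fully open. Linked to the lever: always 3 times its angle. The lime can get out from about 0.9 rad. If the lever is let go the lid slams at over 5 rad/s; eased shut means never faster than 2.2 rad/s (pad rising at under 95 mm/s)
- lid_edge (a point): middle of the lower edge of the orange lid, a plate 74 x 5 x 68 mm that hangs from a hinge 165 mm above the table at dispenser y -64 mm and swings out over the chute; worked by the lever, not to be touched. Shut, this point is 93 mm above the table
- lime: green lime, a ball 44 mm across, lying in the hopper against the lid; it rolls out by itself when the lid is open, in about half a second. Not to be touched. Origin: its centre (its axes turn as it rolls)
- tray (a point): middle of the inner floor of the white catch tray (68 mm square inside, walls to 85 mm above the table), at dispenser y -169 mm, height 16 mm; the lime's centre lies about 24 mm above it once in the tray
- stick_pot: steel utensil pot, 84 mm across and 120 mm tall, with coloured chopsticks standing out of it to about 230 mm; bystander. Origin: centre of its underside
- sauce_bottle: amber sauce bottle with a red cap, 60 mm across and 190 mm tall; bystander. Origin: centre of its underside
- spice_jar: small glass jar with a red cap, 48 mm across and 75 mm tall, standing beyond the lever pad, lower than the pad; bystander. Origin: centre of its underside
- mug: blue mug, 76 mm across and 85 mm tall, standing beyond the catch tray; bystander. Origin: centre of its underside
- bowl: white bowl, 120 mm across and 50 mm tall; bystander. Origin: centre of its underside
- spatula: spatula lying flat on the table; bystander. Origin: on its underside
- tea_can: green tea can, 72 mm across and 110 mm tall; bystander. Origin: centre of its underside

How it is judged:
By the outcome, as a careful person would: the job done as asked, in the order asked, and still so for the second after the job is handed in, with the robot touching nothing.
It also fails if it takes over 42 s, if anything falls off the work surface, if the arm or the gripper's body presses on something with over 40 N, if the wrist force passes 120 N, or if a joint passes its speed limit or range.

## Working session

There is one attempt and no reset: what is moved stays moved. The work goes in short steps, Python scripts to look and compute and a tool call to move; the robot and the scene stay as the last step left them, time stands still between calls to the robot, and variables do not carry over. Pictures are saved under pics/ and viewed, about 8 in all and at most 12, crops included, and the job is handed in when it is done.

Besides the shell and the picture viewer there is one more tool, called after "Emit:" in YAML: its name, and indented under it one key for each argument. servo_tool: Moves the arm, as the interface text tells. Its arguments: {"type":"object","properties":{"turn":{"type":"array","items":{"type":"array","items":{"type":"number"}}},"dp":{"type":"array","items":{"type":"array","items":{"type":"number"}}},"fingers":{"type":"array","items":{"type":"number"}}},"required":["turn","dp","fingers"]}

```bash
mkdir -p pics
python3 - <<'E'
from bench import *
import cv2,numpy as np
s=read_state();print(s)
for n in("scene","top"):
    g=get_image(n);cv2.imwrite(f"pics/{n}0.png",g["img"][:,:,::-1]);print(n,g["vfov"],g["cx"],g["cy"],np.round(g["world_from_camera"],3).tolist())
    for q in("lever_pad","lid_edge","tray","spice_jar","dispenser"):
        for r in regions_of(q,n)[:2]:
            m=r["region"];ys,xs=np.nonzero(m);print(q,round(r["score"],2),r["box"],xs.mean().round(1),ys.mean().round(1),len(xs))
E
```

```text
{'clock': 0.0, 'joints': array([ 1.58959226e+00,  3.85586298e-01,  6.61148025e-03, -5.00356102e-04,
       -1.19397255e+00, -2.58597144e-01]), 'joint_vel': array([-6.40625378e-04,  4.59445647e-04,  9.44466601e-04, -1.04350815e-04,
        4.96223548e-05,  3.55486878e-04]), 'joint_efforts': array([ 3.44057644e-04, -3.92283154e+01,  1.88396269e+01,  4.18603912e+00,
       -4.68648796e-03,  4.55677224e-06]), 'position': array([148.27146442, 606.47361472, 192.29789186]), 'ee_rot': array([ 9.92808883e-01, -1.19705098e-01, -8.15999433e-05,  1.09733870e-03]), 'contact_force': array([ 0.75421354, -0.68259882,  0.55252447]), 'wrist_torque': array([-0.02385675,  0.01792128, -0.01023675]), 'gripper_width': 85.2122142406396}
scene 46.193951969890726 325.88979164002103 203.93258166455215 [[0.516, 0.539, -0.666, 1557.392], [0.857, -0.324, 0.401, -608.416], [0.0, -0.778, -0.629, 1051.435], [0.0, 0.0, 0.0, 1.0]]
lever_pad 0.7 [306.3, 167.1, 45.9, 16.6] 336.5 174.6 270
lid_edge 0.56 [270.1, 186.7, 14.2, 29.7] 278.2 194.6 60
tray 0.8 [238.4, 165.8, 117.4, 83.3] 291.7 216.3 4961
spice_jar 0.72 [368.0, 201.1, 14.2, 25.8] 376.0 214.5 267
dispenser 0.83 [235.6, 166.7, 119.8, 85.4] 291.8 216.0 4916
top 44.87636011494594 322.13100875145665 206.85316748870244 [[0.077, -0.974, 0.211, 301.398], [-0.997, -0.074, 0.023, -47.12], [-0.007, -0.213, -0.977, 1589.77], [0.0, 0.0, 0.0, 1.0]]
lever_pad 0.84 [282.0, 215.2, 80.2, 53.6] 306.7 236.7 566
lid_edge 0.42 [358.8, 235.6, 6.7, 29.1] 363.8 253.7 75
tray 0.58 [277.7, 211.6, 130.1, 60.8] 348.5 243.5 3847
spice_jar 0.71 [282.3, 211.8, 125.7, 65.7] 348.8 243.6 3792
spice_jar 0.61 [265.1, 198.0, 14.1, 19.0] 272.4 209.1 213
dispenser 0.74 [283.2, 208.2, 121.8, 70.1] 348.4 243.2 3925
```

Run:
```python
import cv2,numpy as np
a=cv2.imread("pics/scene0.png")[120:290,200:430];b=cv2.imread("pics/top0.png")[160:310,230:440]
a=cv2.resize(a,(800,590),interpolation=cv2.INTER_CUBIC);b=cv2.resize(b,(800,571),interpolation=cv2.INTER_CUBIC)
cv2.imwrite("pics/sc.png",a);cv2.imwrite("pics/tc.png",b)
```

```text
(no output)
```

View pics/sc.png

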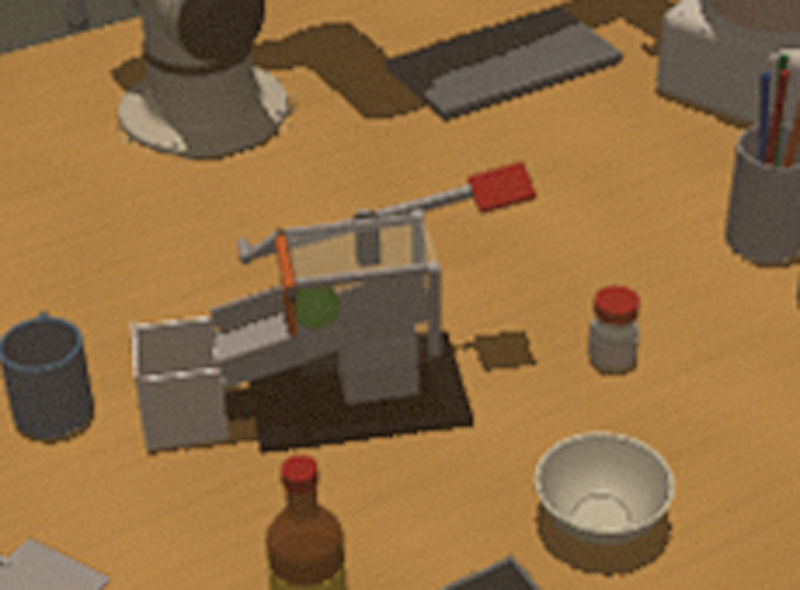

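View pics/tc.png

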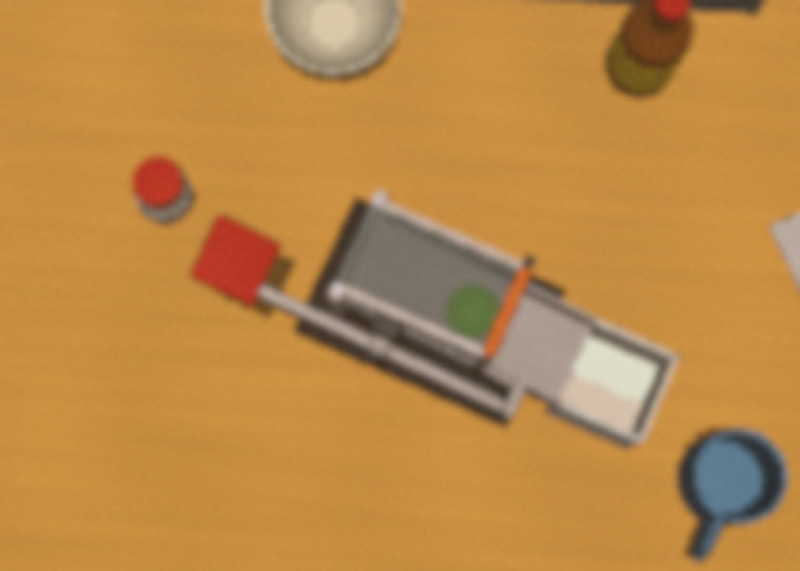

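View pics/top0.png

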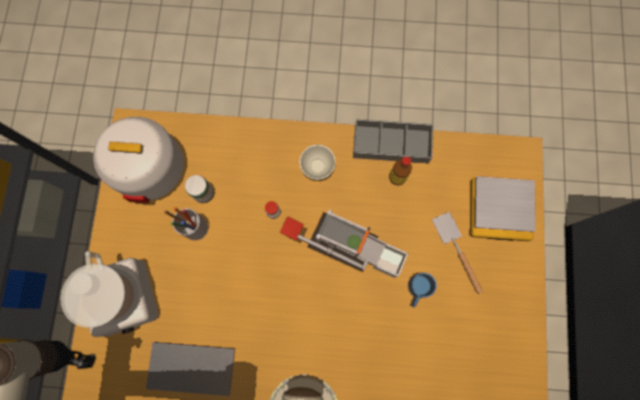

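The pictures show the pad at about (292,228) in top, with the jar just beyond it, the bowl farther out, and the base below. The pad is open above. In the top crop, the tray rim corners are near (675,357) and (640,443).

```bash
cat > h.py <<'E'
from bench import *
import cv2,numpy as np
def ray(g,u,v,z):
    f=200/np.tan(np.radians(g["vfov"]/2));M=g["world_from_camera"]
    d=M[:3,:3]@[(u-g["cx"])/f,(v-g["cy"])/f,1];o=M[:3,3];return o+d*(z-o[2])/d[2]
def proj(g,p):
    f=200/np.tan(np.radians(g["vfov"]/2));c=np.linalg.inv(g["world_from_camera"])@[*p,1]
    return np.array([g["cx"]+f*c[0]/c[2],g["cy"]+f*c[1]/c[2]])
def red(g,x0,y0,x1,y1):
    a=g["img"].astype(int);m=(a[...,0]>110)&(a[...,1]<75)&(a[...,2]<75)
    k=np.zeros_like(m);k[y0:y1,x0:x1]=1;ys,xs=np.nonzero(m&k);return xs.mean(),ys.mean(),len(xs)
E
python3 - <<'E'
from h import *
from scipy.optimize import least_squares
t=get_image("top");s=get_image("scene")
rt=red(t,279,212,308,246);rs=red(s,325,160,360,185);print(rt,rs)
print(ray(t,*rt[:2],189),ray(s,*rs[:2],189))
T=lambda x,y:(230+x/3.8095,160+y/3.8067); S=lambda x,y:(200+x/3.478,120+y/3.4706)
obs=[(t,(-52,142,188),rt[:2]),(s,(-52,142,188),rs[:2]),
(t,(36,-207,85),T(673,358)),(t,(-36,-207,85),T(640,441)),(t,(37,-64,165),T(527,271)),(t,(-37,-64,165),T(490,354)),
(s,(-36,-207,85),S(136,326)),(s,(36,-207,85),S(140,376))]
def W(p,q):
    c,n=np.cos(p[2]),np.sin(p[2]);return (p[0]+c*q[0]-n*q[1],p[1]+n*q[0]+c*q[1],q[2])
f=lambda p:np.concatenate([proj(g,W(p,q))-o for g,q,o in obs])
r=min((least_squares(f,[400,0,a],x_scale=[100,100,1],loss="soft_l1") for a in(-1,0,1,2)),key=lambda r:r.cost)
print(r.x,r.cost,f(r.x).round(1))
for q in((-52,142,189),(-52,145,137),(0,-64,165),(0,-169,16)):print(q,np.round(W(r.x,q)))
print("jar",ray(t,272,209,75))
E
```

```text
(np.float64(291.7935483870968), np.float64(228.23548387096776), 310) (np.float64(343.8475609756098), np.float64(173.1890243902439), 164)
[533.88060358  69.91014232 189.        ] [539.89059752  71.3495225  189.        ]
[ 5.35310915e+02 -7.95761895e+01 -3.56284120e-01] 5.612442518310316 [-0.5 -0.7 -0.6 -0.4  0.3  0.1 -0.  -0.5 -1.2 -0.6 -1.6  0.1 -2.3 -0.2
 -2.5  0.2]
(-52, 142, 189) [536.  72. 189.]
(-52, 145, 137) [537.  74. 137.]
(0, -64, 165) [ 513. -140.  165.]
(0, -169, 16) [ 476. -238.   16.]
jar [610.14922293 148.25738971  75.        ]
```

Emit:
servo_tool:
  turn:
    - [0, 0, 0]
    - [0, 0, 0]
    - [0, 0, -0.06]
    - [0, 0, -0.06]
    - [0, 0, 0]
  dp:
    - [0, -0.03, 0.04]
    - [0.01, -0.05, 0.03]
    - [0.01, -0.055, 0.02]
    - [0.015, -0.055, 0]
    - [0.02, -0.05, 0]
  fingers: [0, 0, 0, 0, 0]

```text
clock: 1.32
position: [203.7, 362.9, 283.8]
ee_rot: [0.984, -0.179, 0.0, 0.001]
contact_force: [1.9, 0.0, 0.1]
gripper_width: -0.1
```

Emit:
servo_tool:
  turn:
    - [0, 0, 0]
    - [0, 0, 0]
    - [0, 0, 0]
    - [0, 0, 0]
    - [0, 0, 0]
  dp:
    - [0.04, -0.04, 0]
    - [0.04, -0.04, 0]
    - [0.04, -0.04, 0]
    - [0.04, -0.04, 0]
    - [0.04, -0.035, 0]
  fingers: [0, 0, 0, 0, 0]

```text
clock: 1.95
position: [407.1, 159.9, 287.4]
ee_rot: [0.984, -0.176, 0.002, -0.004]
contact_force: [0.9, 0.9, 1.0]
gripper_width: 0.4
```

Emit:
servo_tool:
  turn:
    - [0, 0, 0]
    - [0, 0, 0]
    - [0, 0, 0]
    - [0, 0, 0]
    - [0, 0, 0]
  dp:
    - [0.03, -0.025, 0]
    - [0.03, -0.025, 0]
    - [0.03, -0.025, 0]
    - [0.02, -0.01, 0]
    - [0, 0, 0]
  fingers: [0, 0, 0, 0, 0]

```text
clock: 2.58
position: [522.2, 68.3, 287.5]
ee_rot: [0.984, -0.18, 0.003, -0.005]
contact_force: [-0.1, 0.0, -0.3]
gripper_width: -0.5
```

Emit:
servo_tool:
  turn:
    - [0, 0, 0]
    - [0, 0, 0]
    - [0, 0, 0]
    - [0, 0, 0]
    - [0, 0, 0]
  dp:
    - [0.014, 0.004, -0.02]
    - [0, 0, -0.03]
    - [0, 0, 0]
    - [0, 0, 0]
    - [0, 0, 0]
  fingers: [0, 0, 0, 0, 0]

```text
clock: 3.2
position: [535.6, 74.1, 240.5]
ee_rot: [0.984, -0.179, 0.005, -0.006]
contact_force: [0.3, -0.3, -0.9]
gripper_width: -0.2
```

Run:
```python
from h import *
from scipy.spatial.transform import Rotation as R
s=read_state();g=get_image("wrist");cv2.imwrite("pics/w1.png",g["img"][:,:,::-1])
M=np.eye(4);M[:3,:3]=R.from_quat(s["ee_rot"]).as_matrix();M[:3,3]=s["position"];g["world_from_camera"]=M@g["mount"]
print(s["clock"],s["position"],g["mount"].round(2).tolist())
im=g["img"].copy()
c=proj(g,[536,72,189]);print("exp pad px",c)
for r in regions_of("lever_pad","wrist")[:2]:
    ys,xs=np.nonzero(r["region"]);print(r["score"],r["box"],xs.mean(),ys.mean())
m=red(g,0,0,640,400);print(m,ray(g,*m[:2],189),"tcp px",proj(g,s["position"]))
```

```text
3.2 [535.62927182  74.07525724 240.51814932] [[-0.0, -0.96, -0.26, 66.77], [1.0, -0.0, 0.0, -0.6], [-0.0, -0.26, 0.96, -179.83], [0.0, 0.0, 0.0, 1.0]]
exp pad px [321.57168748 202.91880961]
0.91 [279.7, 157.9, 336.4, 86.7] 382.88441506410254 201.19551282051282
(np.float64(296.2011149825784), np.float64(183.0383275261324), 7175) [554.69015051  83.01218929 189.        ] tcp px [318.02083423 230.57213125]
```

View pics/w1.png

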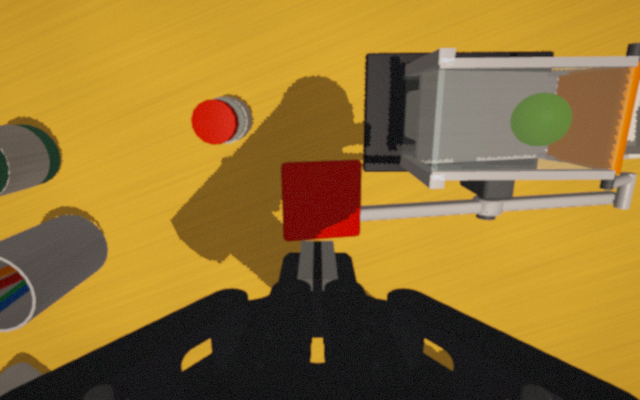

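Pad centre shows at (321,200), where I predicted (322,203), so the fingertips are lined up within about 2 mm. Now descending.

Emit:
servo_tool:
  turn:
    - [0, 0, 0]
    - [0, 0, 0]
    - [0, 0, 0]
    - [0, 0, 0]
    - [0, 0, 0]
  dp:
    - [0.001, 0, -0.015]
    - [0, 0, -0.015]
    - [0, 0, -0.012]
    - [0, 0, -0.008]
    - [0, 0, -0.008]
  fingers: [0, 0, 0, 0, 0]

```text
clock: 3.92
position: [536.6, 73.9, 178.6]
ee_rot: [0.984, -0.179, 0.005, -0.006]
contact_force: [0.9, -0.6, -0.2]
gripper_width: 0.1
```

Emit:
servo_tool:
  turn:
    - [0, 0, 0]
    - [0, 0, 0]
    - [0, 0, 0]
    - [0, 0, 0]
    - [0, 0, 0]
  dp:
    - [0, 0, -0.008]
    - [0, 0, -0.008]
    - [0, 0, -0.008]
    - [0, 0, -0.008]
    - [0, 0, -0.006]
  fingers: [0, 0, 0, 0, 0]

```text
clock: 4.55
position: [538.3, 75.0, 139.8]
ee_rot: [0.984, -0.178, 0.008, -0.008]
contact_force: [-0.9, 2.2, 4.5]
gripper_width: -0.1
```

Emit:
servo_tool:
  turn:
    - [0, 0, 0]
    - [0, 0, 0]
    - [0, 0, 0]
    - [0, 0, 0]
    - [0, 0, 0]
  dp:
    - [0, 0, -0.003]
    - [0, 0, -0.002]
    - [0, 0, -0.001]
    - [0, 0, -0.001]
    - [0, 0, -0.001]
  fingers: [0, 0, 0, 0, 0]

```text
clock: 5.18
position: [538.8, 75.9, 132.6]
ee_rot: [0.984, -0.178, 0.008, -0.009]
contact_force: [-2.1, 2.9, 4.5]
gripper_width: -0.2
```

```bash
cat > look.py <<'E'
import sys
from h import *
n=sys.argv[1];s=read_state();print(s["clock"],s["position"],s["contact_force"],s["wrist_torque"])
w=get_image("wrist")["img"];c=get_image("scene")["img"][140:265,220:400]
c=cv2.resize(c,(640,444),interpolation=cv2.INTER_CUBIC)
a=np.vstack([w[:150],c]);cv2.imwrite(f"pics/{n}.png",a[:,:,::-1])
E
python3 look.py p1
```

```text
5.175 [538.76300104  75.90660367 132.57169066] [-2.10764783  2.89182562  4.49797673] [0.83536985 0.4503465  0.02536135]
```

View pics/p1.png

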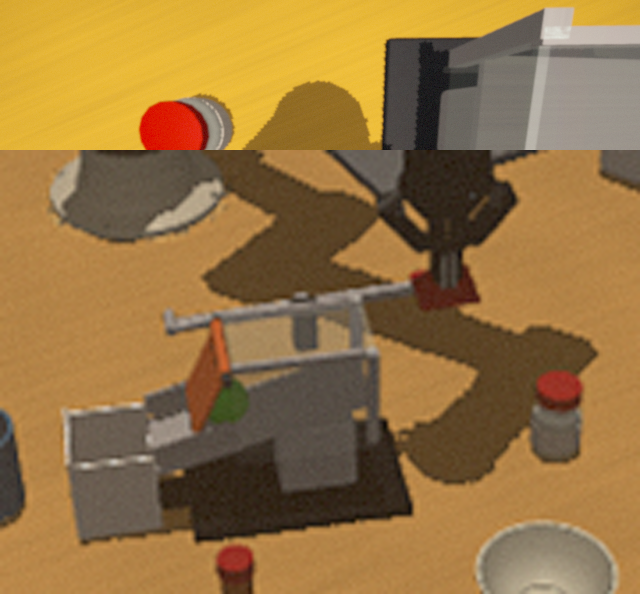

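Pad is only partly down: the orange lid is perhaps 0.5 rad open and the lime is still inside at (230,400) in the picture. I'll press on, watching the force.

Emit:
servo_tool:
  turn:
    - [0, 0, 0]
    - [0, 0, 0]
    - [0, 0, 0]
    - [0, 0, 0]
    - [0, 0, 0]
  dp:
    - [0, -0.001, -0.004]
    - [0, -0.001, -0.004]
    - [0, 0, -0.004]
    - [0, 0, -0.004]
    - [0, 0, -0.004]
  fingers: [0, 0, 0, 0, 0]

```text
clock: 5.9
position: [540.1, 74.4, 113.5]
ee_rot: [0.984, -0.178, 0.01, -0.009]
contact_force: [-2.0, 2.7, 6.4]
gripper_width: -0.1
```

```bash
python3 look.py p2
```

```text
5.9 [540.12883602  74.39244653 113.48982501] [-2.020236    2.69468536  6.3971886 ] [0.70723991 0.6677762  0.06550787]
```

View pics/p2.png

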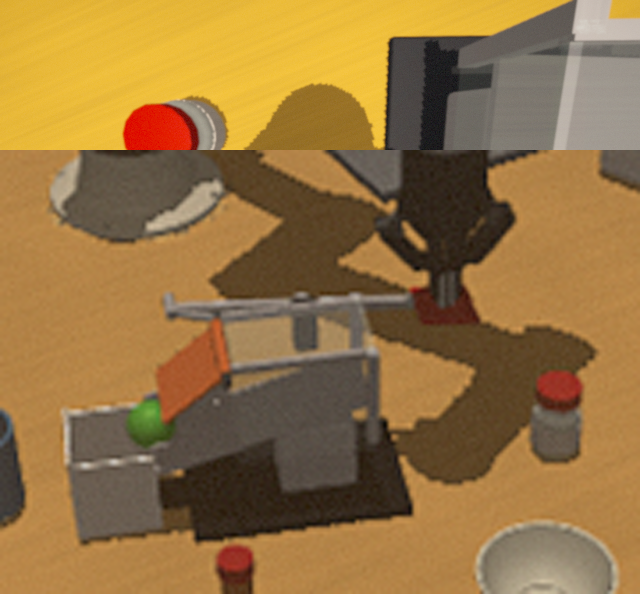

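Lime is rolling out at (150,420) with the lid about 0.9 rad open. I'll press on to the stop.

Emit:
servo_tool:
  turn:
    - [0, 0, 0]
    - [0, 0, 0]
    - [0, 0, 0]
    - [0, 0, 0]
    - [0, 0, 0]
  dp:
    - [0, 0, -0.004]
    - [0, 0, -0.004]
    - [0, 0, -0.003]
    - [0, 0, -0.003]
    - [0, 0, -0.003]
  fingers: [0, 0, 0, 0, 0]

```text
clock: 6.62
position: [540.0, 73.1, 99.7]
ee_rot: [0.984, -0.177, 0.01, -0.008]
contact_force: [-10.5, 4.4, 26.8]
gripper_width: 0.1
```

Hard stop reached (27 N). Holding.

Emit:
servo_tool:
  turn:
    - [0, 0, 0]
    - [0, 0, 0]
    - [0, 0, 0]
    - [0, 0, 0]
    - [0, 0, 0]
  dp:
    - [0, 0, 0]
    - [0, 0, 0]
    - [0, 0, 0]
    - [0, 0, 0]
    - [0, 0, 0]
  fingers: [0, 0, 0, 0, 0]

```text
clock: 7.25
position: [539.9, 73.5, 102.9]
ee_rot: [0.984, -0.177, 0.011, -0.008]
contact_force: [-2.4, 3.3, 7.8]
gripper_width: 0.1
```

Emit:
servo_tool:
  turn:
    - [0, 0, 0]
    - [0, 0, 0]
    - [0, 0, 0]
    - [0, 0, 0]
    - [0, 0, 0]
  dp:
    - [0, 0, -0.001]
    - [0, 0, 0]
    - [0, 0, -0.001]
    - [0, 0, 0]
    - [0, 0, 0]
  fingers: [0, 0, 0, 0, 0]

```text
clock: 7.88
position: [540.0, 73.5, 102.9]
ee_rot: [0.984, -0.176, 0.011, -0.008]
contact_force: [-2.5, 3.1, 7.0]
gripper_width: -0.2
```

```bash
python3 look.py p3
```

```text
7.875 [539.9699483   73.50344176 102.88929565] [-2.51537072  3.14480427  6.95858778] [0.92078718 0.70457384 0.00127184]
```

View pics/p3.png

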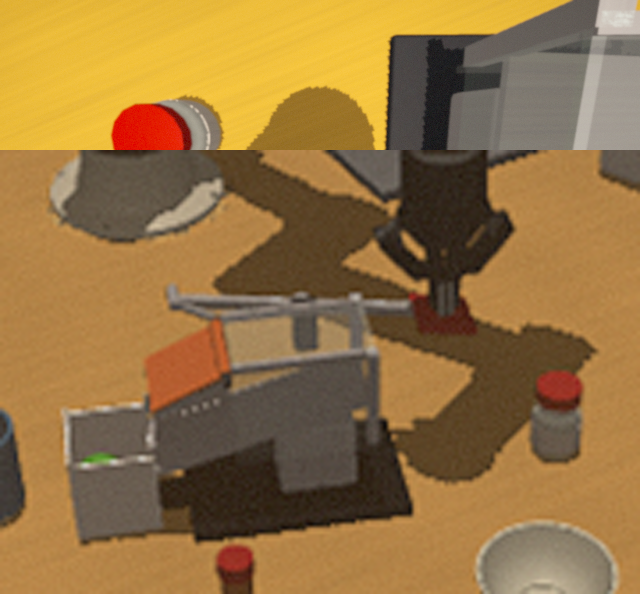

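Lime lies in the tray at (98,460) and the lid is wide open. I'll hold firmly on the stop a bit longer, then ease up.

Emit:
servo_tool:
  turn:
    - [0, 0, 0]
    - [0, 0, 0]
    - [0, 0, 0]
    - [0, 0, 0]
    - [0, 0, 0]
  dp:
    - [0, 0, -0.002]
    - [0, 0, -0.002]
    - [0, 0, -0.002]
    - [0, 0, -0.002]
    - [0, 0, -0.002]
  fingers: [0, 0, 0, 0, 0]

```text
clock: 8.6
position: [540.0, 73.1, 100.0]
ee_rot: [0.984, -0.175, 0.013, -0.007]
contact_force: [-6.2, 3.5, 15.1]
gripper_width: -0.0
```

Emit:
servo_tool:
  turn:
    - [0, 0, 0]
    - [0, 0, 0]
    - [0, 0, 0]
    - [0, 0, 0]
    - [0, 0, 0]
  dp:
    - [0, 0, -0.002]
    - [0, 0, -0.002]
    - [0, 0, -0.002]
    - [0, 0, -0.002]
    - [0, 0, -0.002]
  fingers: [0, 0, 0, 0, 0]

```text
clock: 9.22
position: [540.1, 73.1, 100.0]
ee_rot: [0.985, -0.173, 0.015, -0.007]
contact_force: [-6.2, 4.2, 14.7]
gripper_width: 0.3
```

Emit:
servo_tool:
  turn:
    - [0, 0, 0]
    - [0, 0, 0]
    - [0, 0, 0]
    - [0, 0, 0]
    - [0, 0, 0]
  dp:
    - [0, 0, 0]
    - [0, 0, 0.001]
    - [0, 0, 0.002]
    - [0, 0, 0.003]
    - [0, 0, 0.003]
  fingers: [0, 0, 0, 0, 0]

```text
clock: 9.85
position: [540.5, 74.1, 111.8]
ee_rot: [0.985, -0.173, 0.016, -0.008]
contact_force: [-2.4, 3.3, 6.2]
gripper_width: -0.2
```

Emit:
servo_tool:
  turn:
    - [0, 0, 0]
    - [0, 0, 0]
    - [0, 0, 0]
    - [0, 0, 0]
    - [0, 0, 0]
  dp:
    - [0, 0, 0.003]
    - [0, 0, 0.003]
    - [0, 0, 0.003]
    - [0, 0, 0.003]
    - [0, 0, 0.003]
  fingers: [0, 0, 0, 0, 0]

```text
clock: 10.48
position: [540.4, 73.8, 128.2]
ee_rot: [0.985, -0.173, 0.016, -0.008]
contact_force: [-1.5, 1.5, 5.3]
gripper_width: -0.0
```

Emit:
servo_tool:
  turn:
    - [0, 0, 0]
    - [0, 0, 0]
    - [0, 0, 0]
    - [0, 0, 0]
    - [0, 0, 0]
  dp:
    - [0, 0, 0.003]
    - [0, 0, 0.003]
    - [0, 0, 0.003]
    - [0, 0, 0.003]
    - [0, 0, 0.002]
  fingers: [0, 0, 0, 0, 0]

```text
clock: 11.1
position: [539.6, 72.0, 142.4]
ee_rot: [0.985, -0.173, 0.015, -0.006]
contact_force: [-1.4, -0.0, 3.6]
gripper_width: 0.1
```

Emit:
servo_tool:
  turn:
    - [0, 0, 0]
    - [0, 0, 0]
    - [0, 0, 0]
    - [0, 0, 0]
    - [0, 0, 0]
  dp:
    - [0, 0, 0.002]
    - [0, 0, 0.002]
    - [0, 0, 0.002]
    - [0, 0, 0.002]
    - [0, 0, 0.002]
  fingers: [0, 0, 0, 0, 0]

```text
clock: 11.72
position: [538.8, 70.3, 152.2]
ee_rot: [0.985, -0.173, 0.014, -0.004]
contact_force: [0.7, -0.9, 0.6]
gripper_width: -0.0
```

Emit:
servo_tool:
  turn:
    - [0, 0, 0]
    - [0, 0, 0]
    - [0, 0, 0]
    - [0, 0, 0]
    - [0, 0, 0]
  dp:
    - [0, 0, 0.002]
    - [0, 0, 0.002]
    - [0, 0, 0.002]
    - [0, 0, 0.002]
    - [0, 0, 0.002]
  fingers: [0, 0, 0, 0, 0]

```text
clock: 12.35
position: [538.3, 71.7, 161.3]
ee_rot: [0.985, -0.173, 0.013, -0.005]
contact_force: [-0.1, 0.1, -0.8]
gripper_width: -0.1
```

Force has faded to zero at low speed, so the pad is at rest. Retreating up, then back.

Emit:
servo_tool:
  turn:
    - [0, 0, 0]
    - [0, 0, 0]
    - [0, 0, 0]
    - [0, 0, 0]
    - [0, 0, 0]
  dp:
    - [0, 0, 0.002]
    - [0, 0, 0.002]
    - [0, 0, 0.004]
    - [0, 0, 0.01]
    - [0, 0, 0.02]
  fingers: [0, 0, 0, 0, 0]

```text
clock: 12.98
position: [537.5, 71.4, 200.0]
ee_rot: [0.985, -0.173, 0.012, -0.005]
contact_force: [0.6, 0.0, 1.1]
gripper_width: 0.0
```

Emit:
servo_tool:
  turn:
    - [0, 0, 0]
    - [0, 0, 0]
    - [0, 0, 0]
    - [0, 0, 0]
    - [0, 0, 0]
  dp:
    - [0, 0, 0.03]
    - [0, 0, 0.03]
    - [0, 0, 0.03]
    - [-0.02, 0.015, 0]
    - [-0.02, 0.015, 0]
  fingers: [0, 0, 0, 0, 0]

```text
clock: 13.6
position: [498.5, 101.4, 298.3]
ee_rot: [0.985, -0.175, 0.015, -0.006]
contact_force: [-0.1, -0.5, 0.3]
gripper_width: 0.2
```

Emit:
servo_tool:
  turn:
    - [0, 0, 0]
    - [0, 0, 0]
    - [0, 0, 0]
    - [0, 0, 0]
    - [0, 0, 0]
  dp:
    - [-0.03, 0.03, 0]
    - [-0.03, 0.03, 0]
    - [-0.02, 0.02, 0]
    - [0, 0, 0]
    - [0, 0, 0]
  fingers: [0, 0, 0, 0, 0]

```text
clock: 14.22
position: [415.9, 183.7, 302.8]
ee_rot: [0.985, -0.174, 0.018, -0.009]
contact_force: [0.0, -0.3, -0.0]
gripper_width: 0.2
```

```bash
python3 look.py p4
```

```text
14.225 [415.88273718 183.65801756 302.75922587] [ 0.01881323 -0.2987664  -0.02594994] [-0.02862579  0.05045823 -0.04004948]
```

View pics/p4.png

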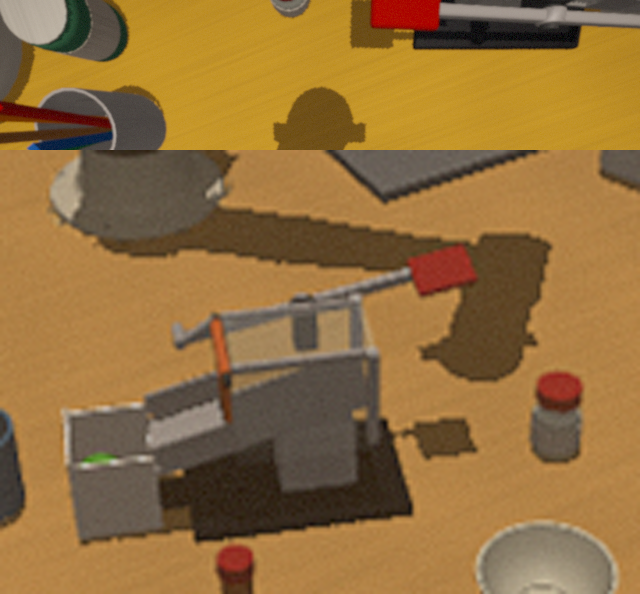

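Pad is back up at (443,268), the lid is shut at (222,370), the lime is in the tray at (98,460), and the jar and bowl haven't moved.

```bash
python3 -c "
from bench import *
print(job_done())"
```

```text
the job is handed in; nothing more can be done
None
```

The job is done and handed in at about 14.2 s of the 42 s allowed. I pressed the red pad down to its hard stop with shut fingertips and held it there for over 2 s. The lid swung wide open and the lime rolled into the tray. I then eased the pad up at about 15–30 mm/s (limit 95 mm/s) until the contact force faded to zero, and took the hand away.

- **Last picture:** the lid is shut, the pad is back up, and the lime is in the tray. Of the other items, the jar and bowl stand where they were. I did not recheck the rest, but the hand kept clear of them.
- **Forces:** the wrist force peaked at about 29 N in the readings, when the lever met its stop, and was near zero at the end.
- **What disagreed:** the lever met its stop at a TCP reading of about 100 mm, not the 137 mm given, so I found the stop by force and pictures rather than by height. On the first press the lid was only partly open at the expected height, so the lime came out on the second press.
- **Not measured directly:** I judged the lid's closing speed from the TCP readings. Contact faded between readings of 142 and 152 mm, where the hand was rising at about 16 mm/s.

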